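# Lock the degasser's quarter-turn stud

## Task

Fasten the degasser module's top cover: take the blue-headed quarter-turn stud out of the grey rack, put its foot into the open slot of the steel receptacle, press it down against the spring, turn it a quarter turn until it lies crosswise like the locked one beside it, and let it rise into its catch, then let go. The receptacle floats by up to a finger's width, so feel for the slot gently: never load the module with more than 40 N. Leave the black look-alike, the vial and everything else where they are.

Things in the scene. Friction and masses are not known exactly. Their poses are not given: they have to be found in the camera images.
- stud_grip (a point): Blue-headed quarter-turn stud, upright in one rack pocket, hanging by its flange. Grip point on its axis: z up, y along the wing, x across. Blue wing 34 mm long (y), 12 thick (x; grip across this), from 20 mm below this point to 12 above. Under it a steel flange 20 mm wide, 4 thick (its underside 24 mm below this point), a round 8 mm shank and the foot. About 60 g. Origin: this point.
- stud_foot (a point): Centre of the underside of the stud's foot, 41 mm below stud_grip on the same axis, same frame. The foot is a steel cross-bar 24 mm long (y, parallel to the wing), 6 mm thick (x), 5 mm high; its underside is 17 mm below the underside of the flange.
- module: Degasser module, white box with a blue band, 220 mm (x) by 280 (y), white top 100 mm above its origin (centre of underside). Receptacle with open slot on top at x -42 to -18, y -65 mm; at x -30, y +65 mm an identical fastener already locked, its blue wing crosswise along the module's x (leave it).
- window (a point): Point on the receptacle's centre line, front of its travel, level with the top of its steel plate (98 x 60 mm, 5 mm above the white top); axes as the module's. The receptacle floats: its slot's centre lies anywhere from 3 to 27 mm from here along +x (across the slot), held by about 7 N of friction, unmeasured: feel for it. The slot, centred in the plate, is 29 mm along y, 9.5 wide; y is exact.
- catch (a point): Point 10 mm under window, same axes: height of the foot's underside when caught. A spring plunger (1.6 N/mm) meets the foot 7 mm below the plate's top. The stud turns only with its foot over 14 mm below the top (12 N); the flange hits the plate at 17 mm (16 N, hard stop). Turned 90 degrees either way and let go, it rises 4 mm into the groove along x (10 degrees play, flange 7 mm up).
- rack: Grey plastic rack, 60 mm (x) by 150 mm (y) by 30 mm high, origin at the centre of its underside. Two pockets 22 mm deep, 10 by 28 mm, long side along y, at y = -37 mm and +37 mm. One holds the blue stud, the other the black one (either way round).
- spare_grip (a point): Grip point of the look-alike: same head but black, with a plain round shank and no cross-bar foot. Not wanted; leave it in the rack.
- vial: Small amber vial with black cap, 22 mm across, 36 mm high, standing on the rear part of the module's top; origin at the centre of its underside.
- bottle_a: Clear solvent bottle with blue cap, 86 mm across, 180 mm high; origin at the centre of its underside.
- bottle_b: Smaller clear solvent bottle with blue cap, 70 mm across, 150 mm high; origin at the centre of its underside.
- wrench: Steel open-end wrench 120 mm long lying flat on the bench beside the rack; origin at the middle of its underside.
- beaker: Glass beaker 66 mm across, 70 mm high; origin at the centre of its underside.
- tray: White open plastic tray 100 by 130 by 35 mm; origin at the centre of its underside.
Mind the look-alikes: they are no part of the job. Of the things like the vial, leave any that is red; of the rest the smaller one is meant.

How it is judged:
By the outcome, as a careful person would: the job done as asked, in the order asked, and still so for the second after the job is handed in, with the robot touching nothing.
It also fails if it takes over 72 s, if anything falls off the work surface, if the arm or the gripper's body presses on something with over 40 N, if the wrist force passes 120 N, or if a joint passes its speed limit or range.

## Robot

A 7-joint arm with a two-finger parallel gripper is mounted at the origin on the work surface. World frame = base frame: x ahead of the robot, y to its left, z up, the work surface at z = 0. Lengths are in m, angles in rad, forces in N, time in s.
With the tool pointing down it reaches from about 0.425 to 0.925 m from the base axis. Payload 6.8 kg.
Tool frame: the origin (TCP) lies on the centre line of the jaws, within the pads' length; the fingertips stand bot.nose_length ahead of it and the grasp point (between the pads) lies 8 mm behind it (bot.nose_length is the distance from the TCP to the fingertips, in m); z points along the fingers, y is the line along which they close (so a half turn about z gives the same grasp; the last joint's range is limited). The gripper opens to 88 mm and grips with 3 to 60 N. Pads are 20 mm wide; open, the fingers measure 115 mm over their backs; the gripper's body (75 mm by 178 mm) begins 61 mm behind the grasp point.
Start: joints at [-1.213, 0.477, 0.022, 1.555, -0.011, 1.109, -0.083], TCP at [0.303, 0.603, 0.234] pointing down, gripper open.
Joint ranges: [-2.96, 2.96], [-0.34, 2.1], [-1.41, 1.46], [0.24, 2.44], [-1.37, 4.51], [0.17, 1.92], [-2.96, 2.96]. Speed limits (rad/s): [2.39, 2.39, 3.14, 3.14, 3.14, 3.14, 3.14].

## Interface

Orientations are given as a unit quaternion [x, y, z, w].
In Python, from workcell import bot, capture, camera_params gives the robot as it stands.
- The arm moves only by the tool carry_out, never from a script. Its argument "commands" is text: rows parted by semicolons, each of 7 numbers parted by spaces: the shift along the tool's x, y, z in mm, then the turn, a rotation vector about the tool's x, y, z in rad, then the opening, from 0 (shut) to 1 (fully open). In form: dx dy dz wx wy wz fingers; .... A call has 1 to 12 rows; each row is the pose to reach, as a shift and turn from the pose commanded when the call began, along the tool's axes at that moment; what a row does not reach only later rows make up. A row lasts 1/8 s, in which the tool goes at most 62.5 mm and 10.7 degrees, less where a joint would pass 70% of its speed; a pose out of reach is approached as far as the arm can. A call with a gripper value outside its range is refused whole. The fingers move at their own pace and stop on an object; "squeeze" is the grip in N (left out, the last holds). Time passes only in rows, so rows that repeat a pose let the fingers close. It gives the time, the measured TCP pose, the force, the opening and the grip force at its end, in the units of the state.
- bot.observe(): the state, without advancing time (a new reading comes with each control period).
- capture(name): name is "scene" or "top" or "wrist"; returns the picture (420x560x3 uint8, red, green, blue); there is no depth.
- camera_params(name): a dict with "mtx" (3x3 intrinsics, pixels), "eye" and "rotation" of the camera in the world. Camera axes: x right, y down, z forward; pixel columns grow to the right and rows downward; lengths in m; the calibration is good to about 2 mm. A picture is of the moment at which its call begins: read the wrist's pose just before it. camera_params takes no time and is no camera call; for the wrist camera it gives the pose at the moment of the call.
- bot.finish_job(): hands the job in; it is judged then, once.
The state is a dict: "clock": time; "joint_positions": joint angles; "qvel": joint speeds; "joint_efforts": joint torques, N m; "ee_pos": TCP position; "orientation": TCP orientation; "contact_force": force on the tool from outside, world axes, zero at the start; "ft_torque": the same for the moment, N m; "grip_width": opening from 0.0 (shut) to 1.0 (fully open); "finger_force": force on a finger pad.
Only numpy, scipy, OpenCV 4.12 (cv2) and the standard library are available. Lean on these libraries where they do the work, as an engineer would, in place of code of your own. Each camera call takes 0.05 s, during which the arm holds its last target. There are 200 camera calls.

## Working session

There is one attempt and no reset: what is moved stays moved. The work goes in short steps, Python scripts to look and compute and a tool call to move; the robot and the scene stay as the last step left them, time stands still between calls to the robot, and variables do not carry over. Pictures are saved under pics/ and viewed, at most 10 in all, crops included, and the job is handed in when it is done.

Besides the shell and the picture viewer there is one more tool, called after "Call:" as name(argument=value, ...) on one line, values as JSON. carry_out: Moves the arm, as the interface text tells. Its arguments: {"type":"object","properties":{"commands":{"type":"string"},"squeeze":{"type":"number"}},"required":["commands"]}

```bash
mkdir -p pics; python3 - <<'E'
from workcell import bot,capture,camera_params
import cv2,numpy as np
for n in("scene","top"):
    im=capture(n);cv2.imwrite(f"pics/{n}0.png",im[:,:,::-1]);p=camera_params(n);print(n,np.round(p["mtx"],1).tolist(),np.round(p["eye"],3),np.round(p["rotation"],3).tolist())
s=bot.observe();print(s,bot.nose_length)
E
```

```text
scene [[471.2, 0.0, 283.2], [0.0, 471.2, 207.3], [0.0, 0.0, 1.0]] [1.502 0.384 0.791] [0.448, 0.764, -0.401, -0.235]
top [[454.7, 0.0, 282.3], [0.0, 454.7, 210.6], [0.0, 0.0, 1.0]] [ 0.347 -0.119  1.4  ] [-0.703, 0.704, -0.073, 0.068]
{'clock': 0.1, 'joint_positions': array([-1.21309866,  0.47768943,  0.02233139,  1.55629427, -0.01148917,
        1.10928467, -0.08307951]), 'qvel': array([-0.00197051, -0.00158397,  0.00063229, -0.00160436,  0.00094303,
        0.0002476 ,  0.00055268]), 'joint_efforts': array([ 4.52761160e-03, -5.84083056e+01,  1.54042840e+00, -2.73311090e+01,
       -5.41374693e-02,  1.30272045e-02,  7.44433873e-05]), 'ee_pos': array([0.30294786, 0.60264511, 0.23282211]), 'orientation': array([ 2.30771769e-01,  9.73007601e-01, -7.64129135e-04, -1.22147161e-04]), 'contact_force': array([-0.58632598,  0.69718359,  0.83518517]), 'ft_torque': array([0.01444291, 0.00168112, 0.04456725]), 'finger_force': 0.0, 'grip_width': 1.0053666902374387} 0.011
```

View pics/scene0.png

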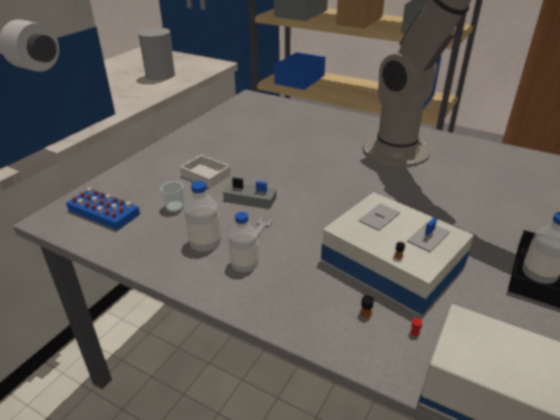

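View pics/top0.png

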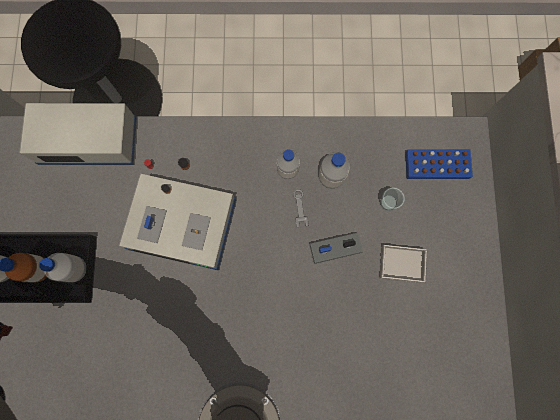

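The scene view shows a grey rack, with a black head at (238,184) and a blue head at (261,187). It also shows the module with its plates at (380,215) and (430,234).

The top view shows:
- **Rack:** (335,247), with the blue wing at (325,249) and the black one at (349,243).
- **Receptacles:** open slot at (197,230), locked one with its blue wing crosswise at (150,223).
- **Vial:** on the module at (166,187).

Things that could be mistaken for the stud, in top-view pixels:
- black spare (349,243)
- locked blue wing (150,223)
- blue bottle caps (288,155), (338,159), (5,265) and (46,265)

I choose the blue wing in the rack at (325,249).

```bash
cat > h.py <<'E'
import numpy as np,cv2
from scipy.spatial.transform import Rotation as R
from workcell import bot,capture,camera_params
def ray(p,uv):
    d=np.linalg.inv(p["mtx"])@[uv[0],uv[1],1]; return np.array(p["eye"]),R.from_quat(p["rotation"]).as_matrix()@d
def onz(p,uv,z):
    e,d=ray(p,uv); return e+d*(z-e[2])/d[2]
def rect(mask,amin=10):
    """largest contours: centre, size, angle"""
    c,_=cv2.findContours(mask.astype(np.uint8),cv2.RETR_EXTERNAL,cv2.CHAIN_APPROX_NONE)
    return sorted([(cv2.contourArea(k),k) for k in c if cv2.contourArea(k)>=amin],key=lambda t:-t[0])
def tool(s,target):
    """target point in tool axes, mm"""
    return R.from_quat(s["orientation"]).inv().apply(np.array(target)-s["ee_pos"])*1000
E
python3 - <<'E'
from h import *
im=cv2.imread("pics/top0.png");p=camera_params("top")
hsv=cv2.cvtColor(im,cv2.COLOR_BGR2HSV)
blue=((hsv[...,0]>100)&(hsv[...,0]<130)&(hsv[...,1]>130)&(hsv[...,2]>60))
b=blue.copy();b[:,:305]=0;b[:235]=0;b[:,400:]=0
for a,k in rect(b,5)[:2]: print("stud",a,cv2.minAreaRect(k),onz(p,cv2.minAreaRect(k)[0],.066))
b=blue.copy();b[:,:120]=0;b[:,240:]=0;b[:200]=0
for a,k in rect(b,5)[:2]: print("locked",a,cv2.minAreaRect(k),onz(p,cv2.minAreaRect(k)[0],.13))
w=im.min(2)>140; w[:,:110]=0;w[:,250:]=0;w[:165]=0;w[280:]=0
w=cv2.morphologyEx(w.astype(np.uint8),cv2.MORPH_CLOSE,np.ones((5,5)))
k=rect(w)[0][1];r=cv2.minAreaRect(k);print(r)
c=np.array([onz(p,q,.1)[:2] for q in cv2.boxPoints(r)]);print(c,c.mean(0))
for i in range(4):print(np.linalg.norm(c[i]-c[i-1]),np.degrees(np.arctan2(*(c[i]-c[i-1])[::-1])))
big=np.vstack([cv2.resize(im[205:275,130:270],None,fx=5,fy=5,interpolation=2)[:300],cv2.resize(im[225:275,300:440],None,fx=5,fy=5,interpolation=2)])
cv2.imwrite("pics/crop1.png",big)
print(onz(p,(335,247),.03))
E
```

```text
stud 34.0 ((325.0294189453125, 249.11766052246094), (4.123105525970459, 11.156637191772461), 75.96376037597656) [ 0.50225752 -0.2537661   0.066     ]
locked 30.0 ((146.87200927734375, 221.70401000976562), (4.4721360206604, 11.98532485961914), 10.304847717285156) [0.57301988 0.25552848 0.13      ]
((175.39169311523438, 219.47532653808594), (98.00716400146484, 75.17462158203125), 12.835609436035156)
[[0.509914   0.33940676]
 [0.72799701 0.30525899]
 [0.66171222 0.02110472]
 [0.44753822 0.06409975]] [0.58679036 0.18246755]
0.28228476311195677 77.23413107863792
0.2207402789567762 -8.899201577469189
0.2917830052278789 -103.1306047064716
0.21844695925163693 168.64885641035917
[ 0.51284618 -0.28771682  0.03      ]
```

View pics/crop1.png

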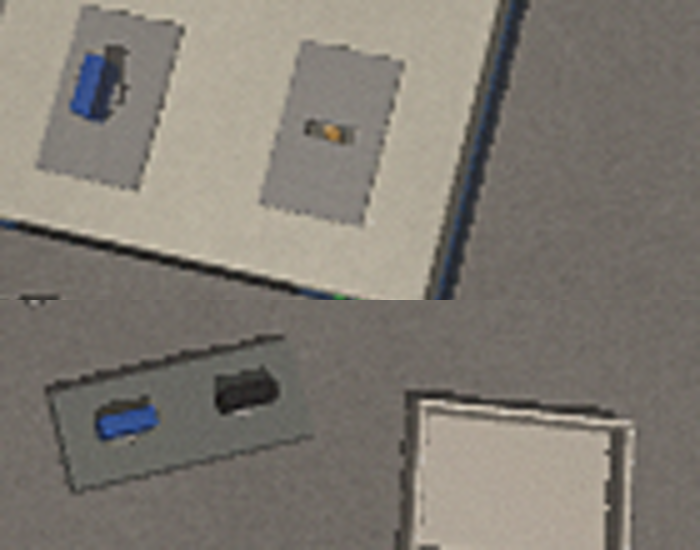

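The crop shows the slot with its brass plunger tip in the right-hand plate and the locked wing crosswise in the left-hand one. In the rack, the blue stud is at the left and the black one at the right. I'll move over the module first for a close wrist view.

Call:
carry_out(commands="-42 -32 -5 0 0 .131 1;-85 -63 -10 0 0 .262 1;-127 -95 -15 0 0 .393 1;-170 -126 -20 0 0 .524 1;-212 -158 -25 0 0 .655 1;-254 -190 -30 0 0 .786 1;-297 -221 -35 0 0 .917 1;-339 -253 -40 0 0 1.048 1;-382 -284 -45 0 0 1.179 1;-424 -316 -47 0 0 1.31 1;-424 -316 -47 0 0 1.31 1;-424 -316 -47 0 0 1.31 1")

```text
clock: 1.6
ee_pos: [0.5396, 0.1309, 0.2802]
orientation: [0.775, 0.631, -0.0, -0.0]
contact_force: [0.3, -0.0, -0.1]
grip_width: 1.003
finger_force: 0.0
```

```bash
python3 - <<'E'
from h import *
s=bot.observe();p=camera_params("wrist");im=capture("wrist")[:,:,::-1]
cv2.imwrite("pics/w1.png",im);np.save("w1.npy",p,allow_pickle=True)
print(s["clock"],s["ee_pos"],s["orientation"],s["joint_positions"],s["contact_force"]);print(p)
E
```

```text
1.6 [0.5395837  0.13094878 0.28024231] [ 7.75384746e-01  6.31488924e-01 -3.00761492e-04 -3.79770854e-04] [-0.73562923  0.24786792  0.46686817  1.81422499 -0.12417391  1.10905848
 -0.42932923] [ 0.30087257 -0.03538371 -0.06685156]
{'mtx': array([[294.27659652,   0.        , 281.91517088],
       [  0.        , 294.27659652, 210.93778816],
       [  0.        ,   0.        ,   1.        ]]), 'eye': array([0.5550886 , 0.2019327 , 0.43093659]), 'rotation': array([ 0.9854223 , -0.10053919, -0.01478292,  0.1364413 ])}
```

View pics/w1.png

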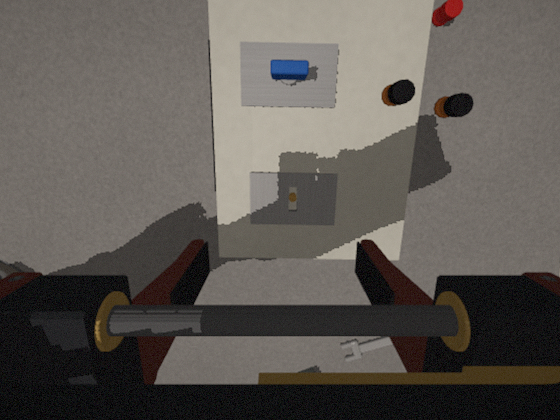

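The wrist view shows the open plate spanning about (250,172) to (336,225), with its slot at (292,198). The locked plate spans (240,42) to (338,108), with the locked wing at (289,69).

```bash
python3 - <<'E'
from h import *
im=cv2.imread("pics/w1.png");p=np.load("w1.npy",allow_pickle=True).item()
hsv=cv2.cvtColor(im,cv2.COLOR_BGR2HSV).astype(int)
sub=hsv[165:232,240:345];g=im[165:232,240:345].astype(int)
# white vs plate by saturation
for r in (190,205):print(r,[tuple(im[r,c]) [0:3] and (int(im[r,c].max()),int(hsv[r,c,1])) for c in list(range(244,256))+list(range(284,302))+list(range(330,342))])
print([(r,int(im[r,265].max()),int(hsv[r,265,1])) for r in list(range(166,178))+list(range(218,232))])
for c in(289,292,296):print(c,[(r,int(im[r,c].max()),int(hsv[r,c,1])) for r in range(182,216)])
b=((hsv[...,0]>100)&(hsv[...,0]<130)&(hsv[...,1]>130)&(hsv[...,2]>60))
b[150:]=0;b[:,:230]=0
k=rect(b)[0][1];r=cv2.minAreaRect(k);print(r)
E
```

```text
190 [(180, 27), (178, 27), (180, 28), (179, 27), (181, 28), (173, 27), (154, 17), (147, 12), (146, 12), (145, 14), (151, 17), (146, 17), (78, 23), (74, 17), (75, 17), (79, 10), (73, 14), (92, 36), (102, 33), (103, 27), (104, 37), (102, 30), (104, 37), (105, 34), (89, 32), (80, 26), (82, 19), (77, 23), (72, 18), (80, 26), (76, 20), (74, 17), (69, 11), (76, 17), (77, 20), (75, 17), (85, 30), (98, 36), (97, 39), (101, 33), (100, 31), (98, 29)]
205 [(181, 30), (177, 26), (178, 29), (175, 26), (178, 29), (173, 27), (155, 20), (147, 14), (142, 13), (143, 18), (144, 16), (146, 10), (71, 25), (74, 7), (76, 17), (74, 17), (90, 28), (99, 36), (96, 35), (102, 35), (99, 33), (98, 36), (99, 33), (99, 31), (83, 22), (73, 14), (75, 14), (71, 18), (75, 14), (75, 17), (75, 14), (77, 23), (80, 26), (76, 13), (74, 21), (91, 28), (98, 31), (99, 36), (96, 32), (100, 31), (94, 41), (97, 32)]
[(166, 181, 28), (167, 182, 29), (168, 182, 28), (169, 185, 30), (170, 182, 28), (171, 173, 28), (172, 136, 24), (173, 134, 19), (174, 146, 12), (175, 147, 14), (176, 146, 23), (177, 143, 12), (218, 74, 14), (219, 73,
[... 1154 characters left out ...]
, 54, 14), (211, 62, 16), (212, 77, 17), (213, 73, 7), (214, 77, 13), (215, 77, 13)]
296 [(182, 72, 18), (183, 71, 11), (184, 77, 26), (185, 75, 24), (186, 80, 22), (187, 87, 21), (188, 93, 27), (189, 92, 36), (190, 89, 32), (191, 95, 27), (192, 97, 29), (193, 92, 39), (194, 86, 50), (195, 89, 60), (196, 93, 69), (197, 92, 80), (198, 83, 101), (199, 87, 73), (200, 92, 44), (201, 85, 27), (202, 85, 27), (203, 85, 30), (204, 84, 30), (205, 83, 22), (206, 83, 25), (207, 87, 23), (208, 88, 23), (209, 65, 27), (210, 54, 28), (211, 63, 8), (212, 75, 20), (213, 75, 14), (214, 74, 14), (215, 74, 10)]
((288.9298400878906, 69.32422637939453), (36.4730339050293, 18.563199996948242), 2.2025983333587646)
```

```bash
python3 - <<'E'
from h import *
p=np.load("w1.npy",allow_pickle=True).item()
c=lambda *q:[onz(p,x,.105) for x in q]
sl=c((292.4,190),(291.9,205),(292.2,186.5),(292.0,209.0));print("slot",np.round(sl,4))
m=(sl[2]+sl[3])/2;print("centre",m)
L=c((249.8,190),(249.9,205),(249.8,198));Rr=c((336.1,190),(334.8,205),(335.5,198));print("plate mid",(L[2]+Rr[2])/2,"x dir",np.degrees(np.arctan2(*(Rr[2]-L[2])[1::-1])),np.linalg.norm(Rr[2]-L[2]))
T=c((265,171.7))[0];B=c((265,223.7))[0];print("y ext",(T+B)/2,np.linalg.norm(T-B),np.degrees(np.arctan2(*(T-B)[1::-1])))
x=(Rr[2]-L[2])/np.linalg.norm(Rr[2]-L[2])
print("slot at along/perp of plate", (m-(L[2]+Rr[2])/2)@x)
# module sides at z .1 at two rows
im=cv2.imread("pics/w1.png")
lk=onz(p,(288.9,69.3),.140);print("locked wing",lk)
d=lk-m;print("in module axes",[d@x, d@np.array([-x[1],x[0],0])])
E
```

```text
slot [[0.5525 0.1335 0.105 ]
 [0.5485 0.1165 0.105 ]
 [0.553  0.1375 0.105 ]
 [0.5477 0.1118 0.105 ]]
centre [0.55038618 0.12464367 0.105     ]
plate mid [0.55095829 0.12437093 0.105     ] x dir -11.641608199348193 0.09741330910460802
y ext [0.5200962  0.13032306 0.105     ] 0.060691185591479666 77.44003694096489
slot at along/perp of plate -0.0006153832807582641
locked wing [0.5710837  0.25061434 0.14      ]
in module axes [np.float64(-0.00514777298665507), np.float64(0.12755586799273558)]
```

Call:
carry_out(commands="-48 5 0 0 0 -.056 1;-96 10 0 0 0 -.112 1;-144 15 6 0 0 -.168 1;-192 20 12 0 0 -.224 1;-240 26 20 0 0 -.28 1;-288 31 30 0 0 -.336 1;-336 36 40 0 0 -.392 1;-384 41 50 0 0 -.45 1;-384 41 50 0 0 -.45 1;-384 41 50 0 0 -.45 1")

```text
clock: 2.9
ee_pos: [0.5027, -0.252, 0.2304]
orientation: [0.615, 0.789, 0.0, -0.001]
contact_force: [0.8, 1.0, -0.4]
grip_width: 0.998
finger_force: 0.0
```

```bash
python3 - <<'E'
from h import *
s=bot.observe();p=camera_params("wrist");im=np.ascontiguousarray(capture("wrist")[:,:,::-1])
cv2.imwrite("pics/w2.png",im);np.save("w2.npy",p,allow_pickle=True)
print(s["clock"],s["ee_pos"],s["orientation"])
hsv=cv2.cvtColor(im,cv2.COLOR_BGR2HSV).astype(int)
b=((hsv[...,0]>100)&(hsv[...,0]<130)&(hsv[...,1]>130)&(hsv[...,2]>50))
for a,k in rect(b,80)[:4]:
    r=cv2.minAreaRect(k);q=[onz(p,x,.066)[:2] for x in cv2.boxPoints(r)];print(a,r,np.round(q,4).tolist(),onz(p,r[0],.066))
E
```

```text
2.9 [ 0.502685   -0.25201962  0.23035173] [ 6.14563755e-01  7.88866930e-01  3.22834549e-04 -5.04014792e-04]
282.0 ((283.5, 195.5), (33.0, 9.0), 90.0) [[0.4944, -0.2338], [0.5039, -0.2315], [0.5131, -0.2673], [0.5034, -0.2698]] [ 0.5036446  -0.25031344  0.066     ]
```

View pics/w2.png

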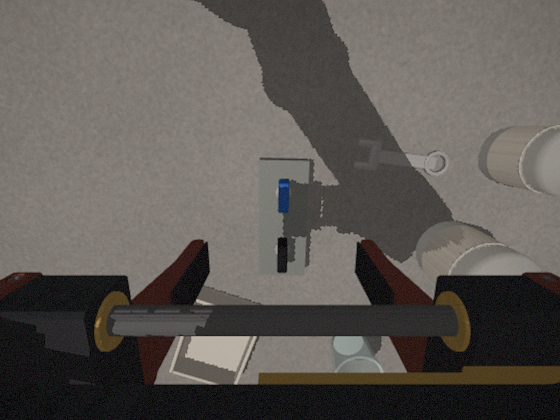

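The stud's blue wing is at (283,195), aligned with the image columns, with the black one below it at (282,255). The wing faces and the tool axes agree, so I'll descend and grip.

Call:
carry_out(commands="1 1 40 0 0 0 1;1 1 90 0 0 0 1;1 1 130 0 0 0 1;1 1 155 0 0 0 1;1 1 172 0 0 0 1;1 1 181 0 0 0 1;1 1 181 0 0 0 1;1 1 181 0 0 0 0;1 1 181 0 0 0 0;1 1 181 0 0 0 0;1 1 181 0 0 0 0;1 1 181 0 0 0 0", squeeze=50)

```text
clock: 4.45
ee_pos: [0.5027, -0.2528, 0.0497]
orientation: [0.615, 0.788, 0.0, 0.0]
contact_force: [-0.4, -0.3, -0.1]
grip_width: 0.47
finger_force: 0.0
```

Call:
carry_out(commands="0 0 0 0 0 0 0;0 0 0 0 0 0 0;0 0 0 0 0 0 0;0 0 0 0 0 0 0;0 0 0 0 0 0 0;0 0 0 0 0 0 0")

```text
clock: 5.2
ee_pos: [0.5031, -0.2527, 0.0497]
orientation: [0.615, 0.788, 0.0, 0.0]
contact_force: [1.4, 0.0, -1.4]
grip_width: 0.134
finger_force: 50.0
```

Call:
carry_out(commands="0 0 -12 0 0 0 0;0 0 -35 0 0 0 0;0 0 -75 0 0 0 0;0 0 -120 0 0 0 0;0 0 -150 0 0 0 0;0 0 -150 0 0 0 0;0 0 -150 0 0 0 0")

```text
clock: 6.08
ee_pos: [0.5018, -0.2524, 0.199]
orientation: [0.615, 0.788, -0.0, -0.001]
contact_force: [-0.3, 1.1, -1.0]
grip_width: 0.133
finger_force: 50.0
```

```bash
python3 - <<'E'
from h import *
s=bot.observe();p=camera_params("wrist");im=np.ascontiguousarray(capture("wrist")[:,:,::-1])
cv2.imwrite("pics/w3.png",im);np.save("w3.npy",p,allow_pickle=True)
print(s["clock"],s["ee_pos"],s["orientation"],s["contact_force"],s["ft_torque"],s["finger_force"])
Rt=R.from_quat(s["orientation"])
def proj(t):
    w=s["ee_pos"]+Rt.apply(np.array(t)/1000); c=R.from_quat(p["rotation"]).inv().apply(w-p["eye"]);return (p["mtx"]@c/c[2])[:2]
for t in[(0,0,0),(0,0,11),(12,0,33),(-12,0,33),(17,0,-10),(0,0,20)]:print(t,proj(t))
cv2.imwrite("pics/w3c.png",cv2.resize(im[180:330,200:360],None,fx=4,fy=4,interpolation=cv2.INTER_CUBIC))
E
```

```text
6.075 [ 0.50180172 -0.25244946  0.1990201 ] [ 6.15467656e-01  7.88161716e-01 -1.92277591e-04 -7.98005692e-04] [-0.27469187  1.10895051 -1.01259307] [-0.06680425  0.04397939 -0.02391595] 49.98131275177002
(0, 0, 0) [282.19242978 262.54247043]
(0, 0, 11) [282.20166274 254.41260402]
(12, 0, 33) [282.2282933  223.69232213]
(-12, 0, 33) [282.2063568  257.31356414]
(17, 0, -10) [282.20217678 240.73229846]
(0, 0, 20) [282.20842644 248.45699718]
```

View pics/w3c.png

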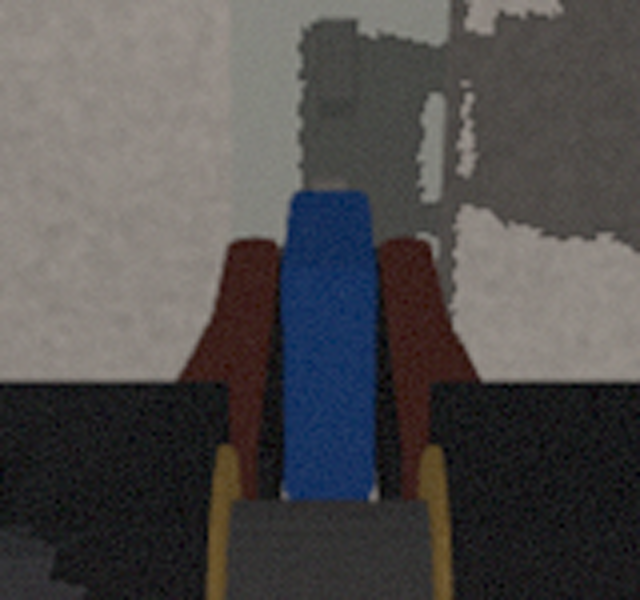

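```bash
python3 - <<'E'
from h import *
s=bot.observe();p=np.load("w3.npy",allow_pickle=True).item();im=cv2.imread("pics/w3.png")
Rt=R.from_quat(s["orientation"]);ee=np.array([.50180172,-.25244946,.1990201])
def proj(t):
    w=ee+Rt.apply(np.array(t)/1000); c=R.from_quat(p["rotation"]).inv().apply(w-p["eye"]);return np.round((p["mtx"]@c/c[2])[:2],1)
for e in(-2,0,2):print(e,"wing bottom edge",proj((17+e,0,15.7)),"wing top",proj((17+e,0,-16.3)),"foot",proj((12+e,0,31.7)),proj((12+e,0,36.7)),"flange",proj((10+e,0,15.7)),"halfw",proj((17+e,6,15.7)))
for c in(276,280,283,287,291):print(c,[tuple(map(int,im[r,c])) for r in range(221,232)])
for r in(226,225,224):print(r,[tuple(map(int,im[r,c])) for c in range(268,300,2)])
E
```

```text
-2 wing bottom edge [282.2 228. ] wing top [282.2 249.3] foot [282.2 227.2] [282.2 224.8] flange [282.2 239. ] halfw [292.2 228. ]
0 wing bottom edge [282.2 224.8] wing top [282.2 245.5] foot [282.2 224.3] [282.2 221.9] flange [282.2 235.8] halfw [292.3 224.8]
2 wing bottom edge [282.2 221.6] wing top [282.2 241.7] foot [282.2 221.4] [282.2 219.1] flange [282.2 232.7] halfw [292.3 221.6]
276 [(70, 73, 72), (65, 69, 70), (69, 70, 69), (65, 70, 69), (66, 68, 65), (65, 70, 73), (76, 61, 57), (78, 41, 13), (86, 47, 19), (86, 48, 22), (85, 42, 16)]
280 [(71, 74, 73), (69, 74, 72), (67, 71, 71), (73, 76, 79), (77, 78, 81), (83, 89, 93), (80, 70, 66), (86, 50, 30), (84, 45, 16), (85, 43, 16), (83, 38, 16)]
283 [(68, 73, 72), (68, 72, 70), (64, 67, 69), (73, 75, 77), (75, 81, 82), (83, 89, 91), (82, 70, 68), (85, 48, 18), (88, 44, 21), (89, 48, 30), (87, 47, 22)]
287 [(68, 68, 67), (71, 75, 71), (71, 75, 74), (67, 71, 69), (63, 67, 66), (68, 73, 73), (74, 59, 52), (85, 47, 21), (82, 44, 14), (87, 47, 30), (85, 42, 4)]
291 [(65, 68, 68), (68, 71, 71), (69, 73, 74), (64, 68, 68), (68, 70, 70), (67, 73, 73), (70, 71, 71), (75, 60, 50), (80, 50, 29), (83, 49, 25), (87, 46, 27)]
226 [(120, 128, 127), (126, 131, 129), (124, 130, 129), (127, 135, 137), (65, 70, 73), (74, 81, 83), (83, 89, 93), (78, 83, 89), (87, 93, 95), (79, 81, 84), (62, 70, 71), (69, 71, 77), (66, 69, 72), (69, 73, 73), (70, 71, 70), (65, 65, 67)]
225 [(126, 131, 130), (125, 128, 128), (124, 131, 130), (128, 134, 133), (66, 68, 65), (79, 77, 83), (77, 78, 81), (79, 82, 87), (79, 81, 85), (75, 77, 78), (67, 74, 70), (67, 72, 72), (66, 70, 69), (63, 69, 68), (72, 72, 71), (64, 71, 68)]
224 [(124, 130, 130), (125, 131, 129), (125, 132, 130), (129, 137, 135), (65, 70, 69), (71, 75, 76), (73, 76, 79), (71, 74, 75), (78, 78, 82), (70, 74, 75), (67, 71, 70), (68, 70, 69), (73, 76, 76), (69, 72, 72), (70, 74, 73), (73, 76, 75)]
```

The crop shows the blue stud held squarely between the pads, its lower edge at about (283,227). The foot tip shows just past the wing end at row 224, so it sits within about 1.5 mm of centre. I'll carry it over the slot.

Call:
carry_out(commands="40 16 0 0 0 .05 0;84 33 0 0 0 .108 0;129 51 0 0 0 .165 0;174 68 0 0 0 .223 0;219 86 0 0 0 .28 0;264 103 0 0 0 .338 0;309 121 0 0 0 .396 0;354 139 0 0 0 .454 0;354 139 20 0 0 .454 0;354 139 40 0 0 .454 0;354 139 46 0 0 .454 0;354 139 46 0 0 .454 0")

```text
clock: 7.62
ee_pos: [0.5512, 0.1239, 0.1529]
orientation: [0.777, 0.629, -0.001, -0.0]
contact_force: [-0.9, -0.0, -0.6]
grip_width: 0.135
finger_force: 50.0
```

Call:
carry_out(commands="0 0 0 0 0 0 0;0 0 0 0 0 0 0")

```text
clock: 7.88
ee_pos: [0.5521, 0.1244, 0.1543]
orientation: [0.777, 0.629, 0.001, 0.0]
contact_force: [0.5, 0.2, -0.8]
grip_width: 0.131
finger_force: 50.0
```

```bash
python3 - <<'E'
from h import *
s=bot.observe();p=camera_params("wrist");im=np.ascontiguousarray(capture("wrist")[:,:,::-1])
cv2.imwrite("pics/w4.png",im);np.save("w4.npy",p,allow_pickle=True)
print(s["clock"],s["ee_pos"],s["orientation"],s["contact_force"],s["finger_force"])
print(tool(s,(.5505,.1249,.1417)))
o=R.from_quat(s["orientation"]).as_matrix();print(np.degrees(np.arctan2(o[1],o[0])))
cv2.imwrite("pics/w4c.png",cv2.resize(im[130:290,190:380],None,fx=3.7,fy=3.7,interpolation=cv2.INTER_CUBIC))
E
```

```text
7.875 [0.55214709 0.12436436 0.15428103] [7.77092926e-01 6.29385616e-01 5.65389895e-04 1.00500953e-04] [ 0.5333532   0.24840444 -0.82838093] 49.98134136199951
[ 0.17231797 -1.73334735 12.57966043]
[ 78.00965189 -11.99038551  28.92547661]
```

View pics/w4c.png

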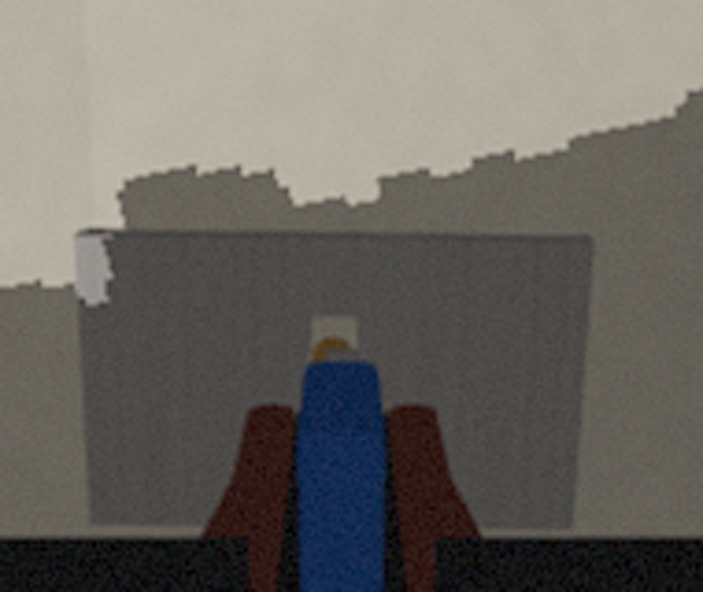

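The crop shows the slot mouth with the brass tip at x≈334 and the stud at x≈341, so the stud is about 1.6 mm too far along +y of the tool. I'll check the other axis from the slot's end edge.

```bash
python3 - <<'E'
from h import *
s=bot.observe();p=np.load("w4.npy",allow_pickle=True).item();im=cv2.imread("pics/w4.png")
print([(r,int(im[r,280].max())) for r in range(208,222)])
for q in((280.4,215.2),(280.4,192.5)):
    print(tool(s,onz(p,q,.105)))
print([(r,int(im[r,250].max())) for r in range(188,197)],[(r,int(im[r,250].max())) for r in range(266,276)])
print(tool(s,onz(p,(280.4,271.3),.105)))
E
```

```text
[(208, 77), (209, 76), (210, 78), (211, 76), (212, 80), (213, 74), (214, 77), (215, 90), (216, 99), (217, 105), (218, 107), (219, 104), (220, 97), (221, 89)]
[12.96585207 -0.4325023  49.22350109]
[29.39855256 -0.41376059 49.2357542 ]
[(188, 102), (189, 102), (190, 106), (191, 102), (192, 86), (193, 72), (194, 74), (195, 78), (196, 80)] [(266, 34), (267, 48), (268, 46), (269, 47), (270, 52), (271, 48), (272, 44), (273, 53), (274, 39), (275, 25)]
[-30.89732847  -0.48252884  49.19079431]
```

Call:
carry_out(commands="0 -1 4 0 0 0 0;0 -1 8 0 0 0 0;0 -1 11 0 0 0 0;0 -1 12.5 0 0 0 0;0 -1 13.5 0 0 0 0;0 -1 14.5 0 0 0 0;0 -1 14.5 0 0 0 0")

```text
clock: 8.8
ee_pos: [0.5507, 0.1246, 0.1391]
orientation: [0.777, 0.629, -0.0, -0.0]
contact_force: [1.3, -0.6, -1.5]
grip_width: 0.135
finger_force: 50.0
```

Call:
carry_out(commands="0 0 1 0 0 0 0;0 0 2 0 0 0 0;0 0 3 0 0 0 0;0 0 3 0 0 0 0")

```text
clock: 9.3
ee_pos: [0.5507, 0.1246, 0.136]
orientation: [0.777, 0.63, -0.0, -0.0]
contact_force: [0.2, -0.0, -1.4]
grip_width: 0.138
finger_force: 50.0
```

Call:
carry_out(commands="0 0 1.5 0 0 0 0;0 0 3 0 0 0 0;0 0 4.5 0 0 0 0;0 0 6 0 0 0 0;0 0 6 0 0 0 0")

```text
clock: 9.93
ee_pos: [0.5509, 0.1246, 0.1304]
orientation: [0.777, 0.629, 0.0, -0.0]
contact_force: [-2.7, -1.3, 5.2]
grip_width: 0.132
finger_force: 50.0
```

Call:
carry_out(commands="0 0 1.5 0 0 0 0;0 0 3 0 0 0 0;0 0 4 0 0 0 0;0 0 5 0 0 0 0;0 0 5 0 0 0 0")

```text
clock: 10.55
ee_pos: [0.551, 0.1246, 0.1261]
orientation: [0.777, 0.629, 0.0, -0.0]
contact_force: [-3.4, -0.9, 12.7]
grip_width: 0.129
finger_force: 50.0
```

Call:
carry_out(commands="0 0 0 0 0 -.13 0;0 0 0 0 0 -.26 0;0 0 0 0 0 -.39 0;0 0 0 0 0 -.52 0;0 0 0 0 0 -.52 0")

```text
clock: 11.18
ee_pos: [0.5519, 0.1249, 0.1266]
orientation: [0.589, 0.808, 0.001, 0.0]
contact_force: [-2.8, -0.3, 11.6]
grip_width: 0.135
finger_force: 50.0
```

Call:
carry_out(commands="0 0 .7 0 0 -.13 0;0 0 .7 0 0 -.26 0;0 0 .7 0 0 -.4 0;0 0 .7 0 0 -.53 0;0 0 .7 0 0 -.66 0;0 0 .7 0 0 -.79 0;0 0 .7 0 0 -.92 0;0 0 .7 0 0 -1.05 0;0 0 .7 0 0 -1.05 0")

```text
clock: 12.3
ee_pos: [0.5523, 0.1253, 0.1262]
orientation: [0.104, 0.995, 0.001, 0.002]
contact_force: [-2.1, 0.7, 11.8]
grip_width: 0.134
finger_force: 50.0
```

```bash
python3 - <<'E'
from h import *
s=bot.observe();o=R.from_quat(s["orientation"]).as_matrix();print(np.degrees(np.arctan2(o[1],o[0])),s["ft_torque"],s["contact_force"],s["joint_positions"])
im=np.ascontiguousarray(capture("wrist")[:,:,::-1]);cv2.imwrite("pics/w5c.png",cv2.resize(im[130:290,190:380],None,fx=3,fy=3,interpolation=cv2.INTER_CUBIC))
E
```

```text
[168.05277308  78.05319389  29.53715138] [ 1.07720127e-01  3.83586721e-01 -1.61317304e-04] [-2.11200724  0.74044602 11.76112813] [-0.4288856   0.42608701  0.12175917  1.92524304 -0.07175213  0.79056347
  1.09468852]
```

View pics/w5c.png

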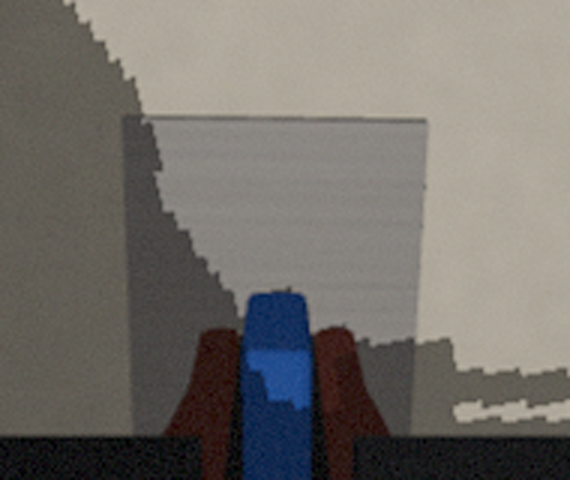

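The crop shows the blue wing lying along the plate's long side, so the stud is now crosswise, still held squarely. I'll let it rise into its catch.

Call:
carry_out(commands="0 0 -1 0 0 0 0;0 0 -2 0 0 0 0;0 0 -3 0 0 0 0;0 0 -4 0 0 0 0;0 0 -4.5 0 0 0 0;0 0 -4.5 0 0 0 0")

```text
clock: 13.1
ee_pos: [0.5523, 0.1253, 0.13]
orientation: [0.105, 0.995, 0.001, 0.002]
contact_force: [-0.0, 0.1, 5.9]
grip_width: 0.137
finger_force: 50.0
```

Call:
carry_out(commands="0 0 -.6 0 0 0 0;0 0 -1.2 0 0 0 0;0 0 -1.8 0 0 0 0;0 0 -1.8 0 0 0 0")

```text
clock: 13.6
ee_pos: [0.5516, 0.1249, 0.1312]
orientation: [0.105, 0.995, 0.0, 0.001]
contact_force: [2.3, 2.0, 3.8]
grip_width: 0.134
finger_force: 50.0
```

Call:
carry_out(commands="0 0 -.6 0 0 0 0;0 0 -1.2 0 0 0 0;0 0 -1.2 0 0 0 0;0 0 -1.2 0 0 0 0")

```text
clock: 14.1
ee_pos: [0.5509, 0.1246, 0.1317]
orientation: [0.105, 0.995, -0.0, 0.0]
contact_force: [4.6, 2.2, -2.2]
grip_width: 0.134
finger_force: 50.0
```

Call:
carry_out(commands="0 0 .6 0 0 0 0;0 0 .6 0 0 0 0;0 0 .6 0 0 0 .5;0 0 .6 0 0 0 .5;0 0 .6 0 0 0 .5;0 0 .6 0 0 0 .5;0 0 .6 0 0 0 .5;0 0 .6 0 0 0 .5;0 0 -10 0 0 0 .5;0 0 -30 0 0 0 .5;0 0 -60 0 0 0 .5;0 0 -100 0 0 0 .5")

```text
clock: 15.6
ee_pos: [0.5503, 0.1244, 0.2331]
orientation: [0.105, 0.994, -0.0, -0.0]
contact_force: [1.1, 0.5, 0.3]
grip_width: 0.502
finger_force: 0.0
```

Call:
carry_out(commands="-20 0 -30 0 0 0 .5;-50 0 -60 0 0 0 .5;-60 0 -60 0 0 0 .5;-60 0 -60 0 0 0 .5")

```text
clock: 16.1
ee_pos: [0.6091, 0.1118, 0.2911]
orientation: [0.105, 0.994, -0.0, -0.001]
contact_force: [-0.2, -0.2, -0.6]
grip_width: 0.502
finger_force: 0.0
```

```bash
python3 - <<'E'
from h import *
s=bot.observe();print(s["clock"],s["ee_pos"],s["contact_force"],s["grip_width"])
a=capture("scene")[:,:,::-1];b=capture("wrist")[:,:,::-1]
cv2.imwrite("pics/end.png",np.hstack([cv2.resize(a[150:330,150:490],(420,222)),cv2.resize(b,(370,222))]))
cv2.imwrite("pics/end.png",np.vstack([cv2.resize(a[150:330,170:490],None,fx=1.75,fy=1.75,interpolation=2)[:,:560],b[:270]]))
E
```

```text
16.1 [0.6090658  0.11180791 0.29111285] [-0.15997742 -0.18570106 -0.62827978] 0.5024197480321508
```

View pics/end.png

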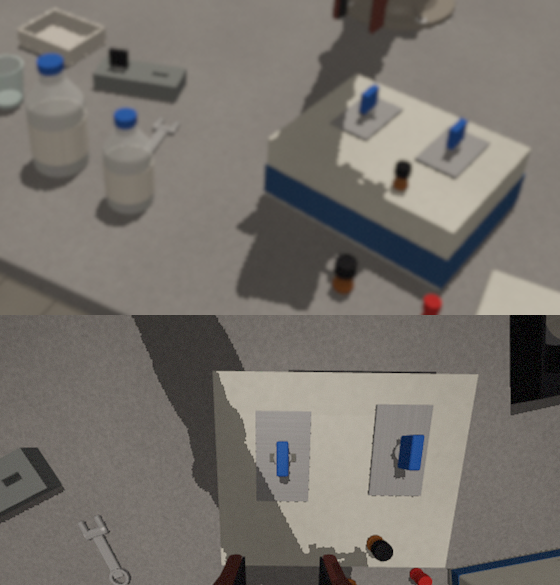

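Both studs stand crosswise and parallel: the new wing is at (282,458) and the locked one at (410,452). The black spare is still in the rack, the vial hasn't moved, and the gripper is clear of everything.

```bash
python3 -c "
from workcell import bot
print(bot.finish_job())"
```

```text
the job is handed in; nothing more can be done
None
```

The blue stud is in the receptacle, turned crosswise and caught (a light upward pull met resistance), then released; the highest force I read at the wrist was about 13 N, the black spare and vial are where they were, and the job was handed in at about 16 s.

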